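# Shut the gauge case after measuring

## Robot

A 6-joint arm with a two-finger parallel gripper is mounted at the origin on a cart in front of the work surface, level with it; the furniture and walls round the work are solid. World frame = base frame: x ahead of the robot, y to its left, z up, the work surface at z = 0. Lengths are in mm, angles in rad, forces in N, time in s.
With the tool pointing down it reaches from about 350 to 775 mm from the base axis. Payload 7.3 kg.
Tool frame: the origin (TCP) lies on the centre line of the jaws, within the pads' length; the fingertips stand 8 mm ahead of it and the grasp point (between the pads) lies 11 mm behind it (robot.finger_overhang is the z of the fingertips in the tool frame, in mm); z points along the fingers, y is the line along which they close (so a half turn about z gives the same grasp; the last joint's range is limited). The gripper opens to 92 mm and grips with 3 to 60 N. Pads are 19 mm wide; open, the fingers measure 130 mm over their backs; the gripper's body (75 mm by 190 mm) begins 47 mm behind the grasp point.
Start: joints at [1.119, 0.342, 1.524, -0, 1.275, -0.146], TCP at [158.039, 500.667, 234.741] pointing down, gripper open.
Joint ranges: [-2.53, 2.53], [-0.77, 2.02], [0.04, 2.7], [-1, 4.14], [0.28, 2.66], [-3.11, 3.11]. Speed limits (rad/s): [2.57, 2.57, 3.14, 3.14, 3.14, 3.14].

## Interface

Orientations are given as a unit quaternion [x, y, z, w].
In Python, from plant import robot gives the robot as it stands. The module is installed in compiled form; this text tells all that it offers.
- The arm moves only by the shell command python3 -m crank 'ROWS'. ROWS is text: rows parted by semicolons, each of 7 numbers parted by spaces: the turn, a rotation vector about the tool's x, y, z in rad, then the shift along the tool's x, y, z in cm, then the opening, from -1 (shut) to 1 (fully open). A call has exactly 10 rows; each row is the pose to reach, as a shift and turn from the pose commanded when the call began, along the tool's axes at that moment; what a row does not reach only later rows make up. A row lasts 1/10 s, in which the tool goes at most 50 mm and 8.59 degrees, less where a joint would pass 70% of its speed; a pose out of reach is approached as far as the arm can. A call with a gripper value outside its range is refused whole. The fingers move at their own pace and stop on an object; the grip force is fixed at half the most. Time passes only in rows, so rows that repeat a pose let the fingers close, or fill a call up. It gives the time, the measured TCP pose, the force and the opening at its end, in the units of the state.
- robot.state(): the state, without advancing time (a new reading comes with each control period).
- robot.capture(name): name is "side" or "top" or "wrist"; returns a dict with "color" (480x640x3 uint8, red, green, blue), "camera_matrix" (3x3 intrinsics, pixels), "k1" (the pictures are not rectified: a ray, as slopes to the right and down, at radius r is drawn at 1 + k1 r^2 times it, then the intrinsics apply), "R" (3x3) and "t" (3): a world point X has camera coordinates R X + t; the wrist camera has in their place "tool_from_camera" (4x4, takes a point from camera to tool coordinates, whose origin is the TCP and whose axes are the flange's). Camera axes: x right, y down, z forward; pixel columns grow to the right and rows downward; lengths in mm; the calibration is good to about 2 mm. A picture is of the moment at which its call begins: read the wrist's pose just before it. There is no depth.
- robot.hand_in(): hands the job in, once; it reports no verdict.
The state is a dict: "time_s": time; "joints": joint angles; "joint_vel": joint speeds; "joint_efforts": joint torques, N m; "tool_pos": TCP position; "eef_rot": TCP orientation; "ft_force": force on the tool from outside, world axes, zero at the start; "ft_torque": the same for the moment, N m; "grip_width": opening from 0.0 (shut) to 1.0 (fully open).
Only numpy, scipy, OpenCV 4.12 (cv2) and the standard library are available. Lean on these libraries where they do the work, as an engineer would, in place of code of your own. Each camera call takes 0.05 s, during which the arm holds its last target. There are 200 camera calls.

## Task

Put the bearing gauge away: take the spanner that was left lying across the open end of the grey gauge case and lay it flat on the blue mat beside the screwdriver, and lay the plug gauge in its two wooden saddles inside the case (push the sliding cover back first if it is in the way). Then slide the cover fully shut against the jamb and swing the hook with the red knob all the way round behind the stud on the cover; leave the oil can, cup, jar and screwdriver where they are.

Things in the scene. Friction and masses are not known exactly. Their poses are not given: they have to be found in the camera images.
- gauge_case_bench: grey steel dust case fixed to the bench, 150 mm deep along its x, 300 mm long along its y, rims 65 mm high; origin at the centre of its underside, z up, x away from the robot at yaw 0, y along the cover's track. Left half (+y) under a fixed glass; the open bay runs from the jamb face (y = -122 mm) to a partition at y = +10 mm, 126 mm wide between the 12 mm rims; felt floor 15 mm high
- jamb (a point): centre of the jamb's face, 70 mm above the bench, where the cover's leading edge comes to rest. The jamb block closes the right (-y) end of the case: 26 mm thick, 150 mm wide, 80 mm high, with a rubber strip towards the bay
- cover (a joint): sliding cover of the case, a framed clear pane 152 mm wide (172 mm over the skirts), 140 mm long, its top 75 mm above the bench, running just over the rims. Value = gap in m between its leading edge and the jamb face: 0 shut against the jamb, 0.125 fully pushed back over the fixed glass. Sliding friction about 2 N
- cover_handle (a point): centre of the black grab bar on the cover: bar 84 mm along the case's x, 12 mm thick along y, 16 mm high (90 to 106 mm above the bench), standing on two posts 60 mm apart; 72 mm behind the cover's leading edge. Can be pushed either way or pinched from above
- stud (a point): top centre of the steel stud (8 mm diameter, reaching 91 mm above the bench, point given at 89 mm) on the leading stile of the cover, 30 mm behind the leading edge; the hook's tooth goes behind it, which it can do only when the cover is shut to about 2 mm
- hook (a joint): flat steel hook on a vertical pivot on the jamb block at case x = +60, y = -137 mm; arm 58 mm long, 83 to 88 mm above the bench. 0 = swung clear, arm along the case's -x; turns clockwise seen from above (from -0.7, arm out past the jamb) to 1.571 = arm along the case's +y, tooth behind the stud. Light friction (0.04 N m), stays where it is left
- hook_knob (a point): centre of the red round knob on the hook's arm, 26 mm from the pivot; knob 16 mm diameter, 20 mm high, free to spin on its post (94 to 114 mm above the bench, point given at 104 mm)
- saddle_mid (a point): point midway between the two wooden saddles in the bay, on their notch floors, 30 mm above the bench, 60 mm from the jamb face. Notches run along the case's x, 25 mm wide, flaring above 38 mm; saddles 10 mm thick, 68 mm apart centre to centre (58 mm free between them for fingers), tops about 46 mm above the bench
- plug_gauge: plug gauge, black hexagonal handle with a bright plug at each end, 108 mm long along its y, 20 mm wide, 17 mm high, 0.16 kg; origin at the centre of its underside; the handle spans y -30 to +40 mm. Belongs level in both saddles with its length along the case's x and its middle midway between them, either end first
- gauge_mid (a point): middle of the plug gauge on its axis, half way along it and 8.5 mm above its underside; about 38.5 mm above the bench when it rests in the saddles
- spanner: steel open-end spanner, 151 mm long along its y, jaws 30 mm wide, shank 13 mm wide and 5 mm thick; origin at the centre of its underside. Starts lying across both rims of the open bay, in the way of the cover
- tool_mat: blue mat fixed on the bench, 190 mm along its x, 120 mm along its y, 3 mm thick; origin at the centre of its underside. The spanner goes on its half towards +y
- screwdriver: screwdriver with orange handle, 173 mm long along its y, 25 mm wide, 30 mm high, lying along the mat's x on the mat's -y half; bystander; origin at the centre of its underside
- oil_can: red pump oiler, 73 mm wide, 176 mm high with its spout; bystander; origin at the centre of its underside
- test_cup: aluminium cup, 67 mm wide, 58 mm high; bystander; origin at the centre of its underside
- screw_jar: glass jar of small parts with black lid, 48 mm wide, 58 mm high; bystander; origin at the centre of its underside

How it is judged:
By the outcome, as a careful person would: the job done as asked, in the order asked, and still so for the second after the job is handed in, with the robot touching nothing.
It also fails if it takes over 72 s, if anything falls off the work surface, if the arm or the gripper's body presses on something with over 40 N, if the wrist force passes 120 N, or if a joint passes its speed limit or range.

## Working session

There is one attempt and no reset: what is moved stays moved. The work goes in short steps, Python scripts to look and compute and a shell command to move; the robot and the scene stay as the last step left them, time stands still between calls to the robot, and variables do not carry over. Pictures are saved under pics/ and viewed, on a budget of 10 in all, crops included, one or two more only if the job needs it, and the job is handed in when it is done.

```bash
mkdir -p pics; cat > h.py <<'E'
import numpy as np, cv2
from plant import robot
from scipy.spatial.transform import Rotation as Ro
def snap(n,name):
    s=robot.state(); c=robot.capture(n)
    if n=='wrist':
        T=np.eye(4);T[:3,:3]=Ro.from_quat(s['eef_rot']).as_matrix();T[:3,3]=s['tool_pos']
        W=T@np.array(c['tool_from_camera']); c['R']=W[:3,:3].T; c['t']=-c['R']@W[:3,3]
    c['R']=np.array(c['R']);c['t']=np.array(c['t']);c['K']=np.array(c['camera_matrix'])
    cv2.imwrite(f'pics/{name}.png',c['color'][:,:,::-1]); np.save(f'pics/{name}.npy',c,allow_pickle=True); return c
def load(name): return np.load(f'pics/{name}.npy',allow_pickle=True).item()
def ray(c,uv):
    k=c['k1'];p=cv2.undistortPoints(np.array([[uv]],float),c['K'],np.array([k,0,0,0,0.]))[0,0]
    return -c['R'].T@c['t'], c['R'].T@np.array([p[0],p[1],1])
def onz(c,uv,z):
    o,d=ray(c,uv); return o+d*(z-o[2])/d[2]
def proj(c,X):
    return cv2.projectPoints(np.array([X],float),cv2.Rodrigues(c['R'])[0],c['t'],c['K'],np.array([c['k1'],0,0,0,0.]))[0][0,0]
def rows(target,yaw_turn=0):
    "shift in tool axes (cm) to a world target"
    s=robot.state();R=Ro.from_quat(s['eef_rot']).as_matrix()
    return R.T@(np.array(target)-s['tool_pos'])/10
E
python3 - <<'E'
from h import *
snap('top','top0');snap('side','side0')
s=robot.state();print(s); print(Ro.from_quat(s['eef_rot']).as_matrix().round(3), robot.finger_overhang)
E
```

```text
{'time_s': 0.1, 'joints': array([ 1.11897199e+00,  3.42627351e-01,  1.52488898e+00, -1.12894408e-05,
        1.27542802e+00, -1.46016102e-01]), 'joint_vel': array([-0.00078363, -0.00073226, -0.00165621, -0.00079436,  0.00180438,
        0.00088998]), 'joint_efforts': array([ 1.24821512e-03, -4.32009244e+01, -2.44694209e+01,  7.17629911e-02,
        5.26306266e-02, -5.10241057e-05]), 'tool_pos': array([157.89557725, 500.32974896, 234.13914981]), 'eef_rot': array([ 1.52307344e-01,  9.88332948e-01, -6.47468088e-04, -1.93869885e-04]), 'ft_force': array([-0.14235009, -0.88265327,  0.55345378]), 'ft_torque': array([-0.03500643, -0.01649837,  0.02656149]), 'grip_width': 1.0018309205474376}
[[-0.954  0.301 -0.001]
 [ 0.301  0.954 -0.001]
 [ 0.    -0.001 -1.   ]] 8.0
```

View pics/top0.png

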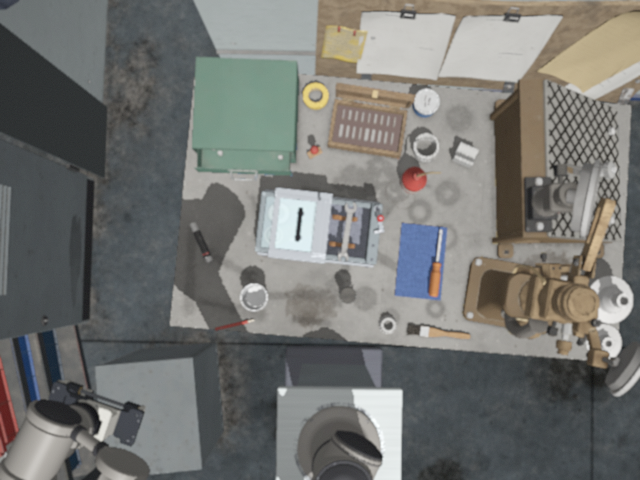

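View pics/side0.png

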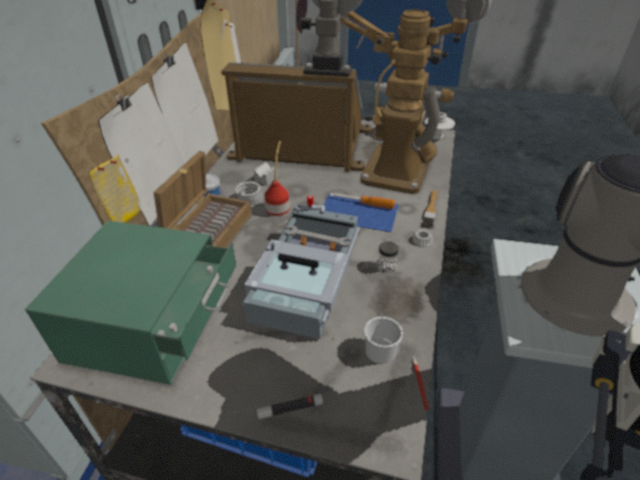

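The top view shows the case at (320,228), with the cover half shut and the spanner across the bay at about (347,230). The gauge lies on the bench at (202,242), the mat is at (421,261) with the screwdriver at (437,262), and the hook is at (380,218). The side view agrees. Next I'll get coarse positions.

```bash
python3 - <<'E'
from h import *
c=load('top0')
for n,uv,z in [('gauge',(202,242),9),('caseTL',(264,190),65),('caseBL',(258,254),65),('jambTR',(383,204),80),('jambBR',(377,265),80),('handle',(300,225),100),('spanner',(347,230),68),('knob',(380,218),104),('matc',(421,261),3),('matTL',(404,223),3),('matBL',(396,294),3),('matTR',(446,227),3),('matBR',(440,300),3),('oil',(414,179),40),('jar',(346,287),50),('cup',(254,295),50)]:
    print(n,onz(c,uv,z).round(0))
print(load('top0')['K'][0,0], -c['R'].T@c['t'])
I=c['color'][150:310,170:460]; cv2.imwrite('pics/crop0.png',cv2.resize(I[:,:,::-1],None,fx=2.75,fy=2.75,interpolation=cv2.INTER_CUBIC))
E
```

```text
gauge [518. 360.   9.]
caseTL [647. 199.  65.]
caseBL [488. 210.  65.]
jambTR [615. -95.  80.]
jambBR [465. -82.  80.]
handle [558. 107. 100.]
spanner [550.  -8.  68.]
knob [578. -86. 104.]
matc [ 478. -203.    3.]
matTL [ 576. -158.    3.]
matBL [ 392. -139.    3.]
matTR [ 567. -268.    3.]
matBR [ 378. -253.    3.]
oil [ 685. -178.   40.]
jar [410.  -8.  50.]
cup [386. 220.  50.]
574.2226434864939 [ 443.82426156   54.82417313 1479.97061633]
```

View pics/crop0.png

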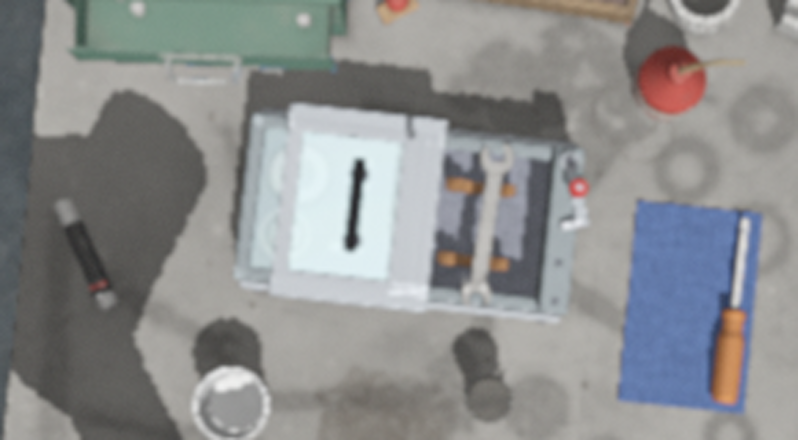

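```bash
python3 - <<'E'
from h import *
print(rows([550,-8,220]))
c=load('top0');f=lambda x,y:(170+x/2.75,150+y/2.75)
for uv in [(497,155),(477,292),(738,225),(727,395)]: print(onz(c,f(*uv),67 if uv[0]<600 else 15).round(0))
E
```

```text
[-52.69535711 -36.66792599   1.45320971]
[609. -17.  67.]
[486.  -0.  67.]
[ 554. -245.   15.]
[ 395. -236.   15.]
```

```bash
python3 -m crank '0 0 -0.16 -52.7 -36.7 1.4 0; 0 0 -0.16 -52.7 -36.7 1.4 0; 0 0 -0.16 -52.7 -36.7 1.4 0; 0 0 -0.16 -52.7 -36.7 1.4 0; 0 0 -0.16 -52.7 -36.7 1.4 0; 0 0 -0.16 -52.7 -36.7 1.4 0; 0 0 -0.16 -52.7 -36.7 1.4 0; 0 0 -0.16 -52.7 -36.7 1.4 0; 0 0 -0.16 -52.7 -36.7 1.4 0; 0 0 -0.16 -52.7 -36.7 1.4 0'; python3 - <<'E'
from h import *
s=robot.state();print(s['tool_pos'],s['joints'],s['time_s']); print(rows([550,-8,220]))
E
```

```text
time_s: 1.1
tool_pos: [461.5, 106.2, 223.8]
eef_rot: [0.073, 0.997, 0.0, -0.0]
ft_force: [0.3, 1.3, 0.2]
grip_width: 0.498
[461.45821506 106.16169939 223.76049855] [ 6.38900980e-02  2.57978491e-01  1.67655341e+00  2.84808840e-04
  1.20729119e+00 -1.36087979e+00] 1.1
[-10.4222068  -10.00533817   0.37099845]
```

```bash
python3 -m crank '0 0 0 -10.4 -10 0.4 0; 0 0 0 -10.4 -10 0.4 0; 0 0 0 -10.4 -10 0.4 0; 0 0 0 -10.4 -10 0.4 0; 0 0 0 -10.4 -10 0.4 0; 0 0 0 -10.4 -10 0.4 0; 0 0 0 -10.4 -10 0.4 0; 0 0 0 -10.4 -10 0.4 0; 0 0 0 -10.4 -10 0.4 0; 0 0 0 -10.4 -10 0.4 0'; python3 - <<'E'
from h import *
c=snap('wrist','w1'); s=robot.state();print(s['tool_pos'],c['tool_from_camera'],c['K'])
E
```

```text
time_s: 2.1
tool_pos: [549.0, -5.5, 220.1]
eef_rot: [0.072, 0.997, 0.0, 0.0]
ft_force: [-0.2, -0.3, 0.2]
grip_width: 0.503
[548.99494726  -5.61298924 220.06751706] [[ 2.99831249e-04 -9.69296822e-01 -2.45893433e-01  6.61516886e+01]
 [ 9.99999916e-01  3.59175499e-04 -1.96493435e-04 -1.55702111e+00]
 [ 2.78779359e-04 -2.45893354e-01  9.69296849e-01 -1.50864926e+02]
 [ 0.00000000e+00  0.00000000e+00  0.00000000e+00  1.00000000e+00]] [[346.55723927   0.         319.65622681]
 [  0.         346.55723927 232.93387029]
 [  0.           0.           1.        ]]
```

View pics/w1.png

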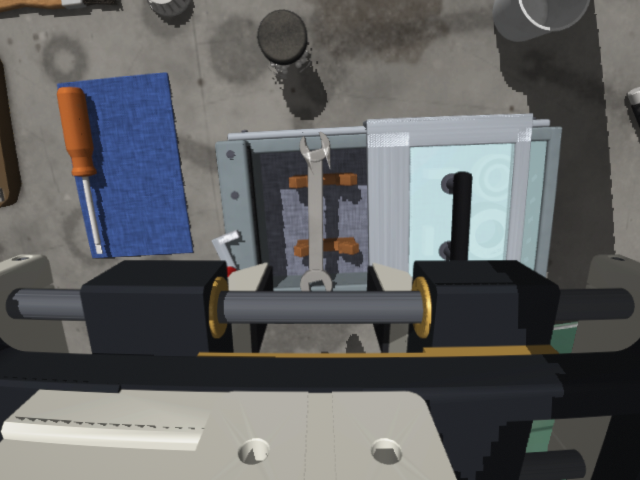

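The wrist view shows the spanner shank running vertically from (316,165) to (316,268). The saddles are at (323,181) and (327,247), the cover's leading edge is at u=368, the handle is at (461,215), and the mat edge is at (168,73)–(192,252).

```bash
python3 - <<'E'
from h import *
c=load('w1')
for n,uv,z in [('sp1',(316,165),70),('sp2',(316,268),70),('spjaw',(315,137),70),('sad1L',(290,182),46),('sad1R',(357,179),46),('sad2L',(295,246),46),('sad2R',(358,246),46),('cov1',(367,122),75),('cov2',(369,260),75),('jambBL',(218,142),80),('jambBR',(245,142),80),('caseBR',(559,128),65),('railL',(229,136),65),('hand1',(462,176),106),('hand2',(460,262),106),('mat1',(168,73),3),('mat2',(192,252),3),('mat3',(58,83),3),('mat4',(92,258),3),('drv1',(70,90),20),('drv2',(99,250),10),('jar',(282,35),58)]:
    print(n,onz(c,uv,z).round(1))
t=load('top0')
g=t['color'];hsv=cv2.cvtColor(g,cv2.COLOR_RGB2HSV)
m=cv2.inRange(hsv,(0,150,90),(8,255,255))|cv2.inRange(hsv,(172,150,90),(180,255,255)); m[:,:370]=0;m[:,395:]=0;m[:200]=0;m[240:]=0
y,x=m.nonzero();print('knob',len(x),onz(t,(x.mean(),y.mean()),107))
E
```

```text
sp1 [499.1  -3.   70. ]
sp2 [591.4 -16.7  70. ]
spjaw [ 4.76e+02 -4.00e-01  7.00e+01]
sad1L [512.4 -29.8  46. ]
sad1R [518.6  32.5  46. ]
sad2L [574.5 -35.2  46. ]
sad2R [583.4  25.8  46. ]
cov1 [470.3  43.6  75. ]
cov2 [588.9  32.   75. ]
jambBL [468.3 -79.5  80. ]
jambBR [471.7 -57.5  80. ]
caseBR [496.5 212.5  65. ]
railL [464.  -73.3  65. ]
hand1 [521.  107.2 106. ]
hand2 [590.5 102.4 106. ]
mat1 [ 389.8 -137.8    3. ]
mat2 [ 576.9 -155.8    3. ]
mat3 [ 378.2 -256.     3. ]
mat4 [ 567.4 -274.2    3. ]
drv1 [ 391.8 -233.3   20. ]
drv2 [ 557.9 -257.8   10. ]
jar [389.8 -15.5  58. ]
knob 0 [nan nan nan]<stdin>:8: RuntimeWarning: Mean of empty slice.
  ret = ret.dtype.type(ret / rcount)
```

```bash
python3 -m crank '0 0 0 0 -0.5 4 -0.3; 0 0 0 0 -0.5 9 -0.3; 0 0 0 0 -0.5 12 -0.3; 0 0 0 0 -0.5 14 -0.3; 0 0 0 0 -0.5 14.7 -0.3; 0 0 0 0 -0.5 14.7 -0.3; 0 0 0 0 -0.5 14.7 -0.3; 0 0 0 0 -0.5 14.7 -1; 0 0 0 0 -0.5 14.7 -1; 0 0 0 0 -0.5 14.7 -1'; python3 -m crank '0 0 0 0 0 0 -1; 0 0 0 0 0 0 -1; 0 0 0 0 0 -1 -1; 0 0 0 0 0 -3 -1; 0 0 0 0 0 -5 -1;  0 0 0 0 0 -8 -1; 0 0 0 0 0 -8 -1; 0 0 0 0 0 -8 -1; 0 0 0 0 0 -8 -1; 0 0 0 0 0 -8 -1'; python3 - <<'E'
from h import *
c=snap('wrist','w2')
s=robot.state();print(s['tool_pos'],s['eef_rot'])
# target: mat +y half
m=np.array([[389.8,-137.8],[576.9,-155.8],[378.2,-256],[567.4,-274.2]]);ce=m.mean(0);print(ce)
yd=(m[0]+m[1]-m[2]-m[3]);yd/=np.linalg.norm(yd);t=ce+30*yd;print(t,yd,rows([*t,100]),rows([*t,15]))
E
```

```text
time_s: 3.15
tool_pos: [548.8, -10.9, 73.7]
eef_rot: [0.073, 0.997, 0.0, 0.001]
ft_force: [-0.2, -0.1, 0.6]
grip_width: 0.136
time_s: 4.15
tool_pos: [547.6, -10.8, 151.7]
eef_rot: [0.073, 0.997, 0.0, -0.001]
ft_force: [-0.0, 0.2, -1.3]
grip_width: 0.129
[547.71959535 -10.82155587 151.83018829] [ 7.28266268e-02  9.97343964e-01  1.28737909e-04 -1.13313472e-03]
[ 478.075 -205.95 ]
[ 480.73982572 -176.06858933] [0.08882752 0.99604702] [  4.21462007 -17.32288652   5.19104813] [  4.19524856 -17.32366637  13.69102602]
```

View pics/w2.png

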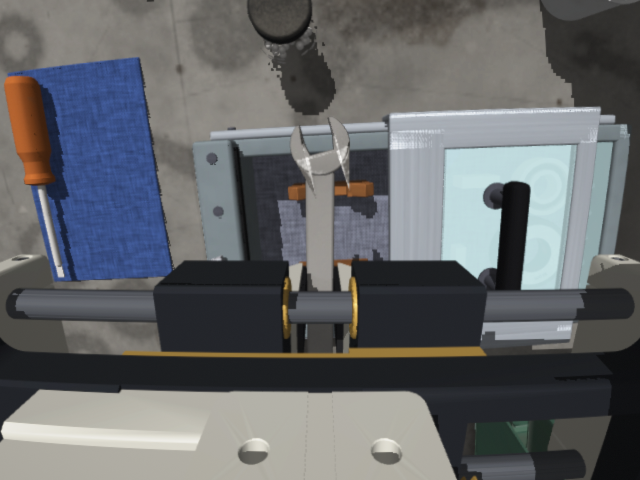

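The spanner is in the jaws: it runs (320,150)–(320,260), and the opening reads 12 mm. Next I'll lay it on the mat's +y half.

```bash
python3 -m crank '0 0 0 1 -4 0 -1; 0 0 -0.03 2 -9 0 -1; 0 0 -0.055 3.2 -14 2 -1; 0 0 -0.055 4.2 -17.3 5 -1; 0 0 -0.055 4.2 -17.3 9 -1; 0 0 -0.055 4.2 -17.3 11 -1; 0 0 -0.055 4.2 -17.3 12 -1; 0 0 -0.055 4.2 -17.3 12 -1; 0 0 -0.055 4.2 -17.3 12 -1; 0 0 -0.055 4.2 -17.3 12 -1'
```

```text
time_s: 5.2
tool_pos: [482.6, -176.1, 34.1]
eef_rot: [0.045, 0.999, -0.001, 0.001]
ft_force: [1.1, -0.5, -1.1]
grip_width: 0.135
```

```bash
python3 -m crank '0 0 0 0 0 1 -1; 0 0 0 0 0 1.6 -1; 0 0 0 0 0 2 -1; 0 0 0 0 0 2.2 -1; 0 0 0 0 0 2.2 -1; 0 0 0 0 0 2.2 -1; 0 0 0 0 0 2.2 -0.3; 0 0 0 0 0 2.2 -0.3; 0 0 0 0 0 2.2 -0.3; 0 0 0 0 0 2.2 -0.3'; python3 -m crank '0 0 0 0 0 -1 -0.3; 0 0 0 0 0 -5 -0.3; 0 0 0 0 0 -10 -0.3; 0 0 0 0 0 -14 -0.3; 0 0 0 0 5 -16 -0.3; 0 0 0 0 10 -16 -0.3; 0 0 0 0 15 -16 -0.3; 0 0 0 0 17 -16 -0.3; 0 0 0 0 17 -16 -0.3; 0 0 0 0 17 -16 -0.3';python3 - <<'E'
from h import *
c=snap('wrist','w3');print(robot.state()['tool_pos'])
E
```

```text
time_s: 6.2
tool_pos: [482.3, -176.5, 11.3]
eef_rot: [0.045, 0.999, -0.0, 0.001]
ft_force: [-0.0, -1.7, 5.5]
grip_width: 0.345
time_s: 7.2
tool_pos: [496.9, -6.6, 171.1]
eef_rot: [0.045, 0.999, -0.0, -0.0]
ft_force: [0.5, 0.3, 0.6]
grip_width: 0.351
[496.98104159  -7.26499643 170.97565619]
```

View pics/w3.png

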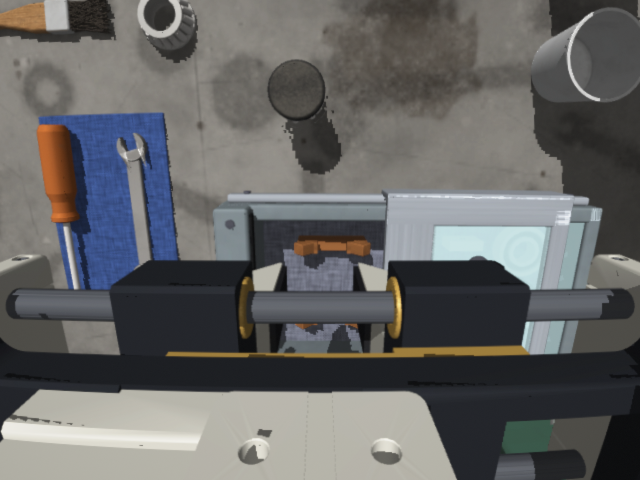

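Spanner lies at (135,140)–(148,255) on the blue mat, parallel to the screwdriver. Next I push the cover back.

```bash
python3 -m crank '0 0 0 -3 4 2 -1; 0 0 0 -4.5 6.8 5 -1; 0 0 0 -4.5 6.8 7.1 -1; 0 0 0 -4.5 6.8 7.1 -1; 0 0 0 -4.5 7.5 7.1 -1; 0 0 0 -4.5 8.5 7.1 -1; 0 0 0 -4.5 9.5 7.1 -1; 0 0 0 -4.5 10.5 7.1 -1; 0 0 0 -4.5 11.2 7.1 -1; 0 0 0 -4.5 11.7 7.1 -1'; python3 -m crank '0 0 0 0 0 0 -1;0 0 0 0 0 0 -1; 0 0 0 0 -2 -3 -0.3;0 0 0 0 -2 -7 -0.3; 0 0 0 4 3 -12 -0.3;0 0 0 7 8 -12 -0.3;0 0 0 9 10 -12 -0.3;0 0 0 9 10 -12 -0.3;0 0 0 9 10 -12 -0.3;0 0 0 9 10 -12 -0.3'; python3 - <<'E'
from h import *
c=snap('wrist','w4');s=robot.state();print(s['tool_pos'],s['eef_rot'])
E
```

```text
time_s: 8.25
tool_pos: [553.3, 106.5, 101.0]
eef_rot: [0.045, 0.999, 0.0, 0.001]
ft_force: [1.2, -2.1, 6.0]
grip_width: 0.004
time_s: 9.25
tool_pos: [472.2, 212.9, 219.4]
eef_rot: [0.045, 0.999, -0.0, -0.0]
ft_force: [-0.5, 1.0, 0.5]
grip_width: 0.348
[472.46116188 212.47842939 219.30982818] [ 4.57811210e-02  9.98951358e-01 -3.66500383e-04 -3.73487990e-04]
```

View pics/w4.png

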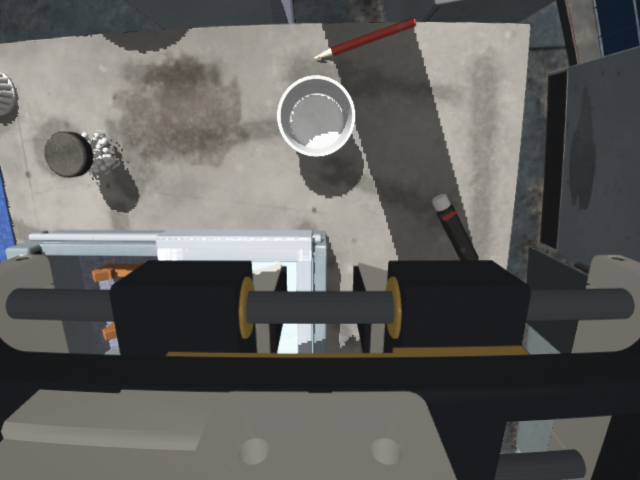

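The cover is now pushed back over the glass, with its leading edge at u≈158. The gauge is at (441,203)–(470,255) with a red band at the robot-side end.

```bash
python3 -m crank '0 0 -0.14 -2 5 2 0; 0 0 -0.28 -4 10 4 0; 0 0 -0.42 -6 14 6 0; 0 0 -0.525 -7.5 17.6 6 0; 0 0 -0.525 -7.5 17.6 6 0; 0 0 -0.525 -7.5 17.6 6 0;0 0 -0.525 -7.5 17.6 6 0;0 0 -0.525 -7.5 17.6 6 0;0 0 -0.525 -7.5 17.6 6 0;0 0 -0.525 -7.5 17.6 6 0'; python3 - <<'E'
from h import *
d=load('w4')
for n,uv,z in [('coverlead',(158,238),75),('jamb?',(50,252),65),('sad1',(112,273),46),('sad1L',(92,273),46)]: print(n,onz(d,uv,z).round(1))
c=snap('wrist','w5');s=robot.state();print(s['tool_pos'],s['eef_rot'])
E
```

```text
time_s: 10.3
tool_pos: [562.7, 381.4, 160.9]
eef_rot: [-0.215, 0.977, 0.0, 0.001]
ft_force: [0.2, 0.2, 0.4]
grip_width: 0.499
coverlead [472.3  65.9  75. ]
jamb? [478.7 -49.8  65. ]
sad1 [510.9  -5.1  46. ]
sad1L [509.2 -26.6  46. ]
[562.67470017 381.53254545 160.76948011] [-2.15079456e-01  9.76596425e-01  1.48030676e-04  4.78429933e-04]
```

View pics/w5.png

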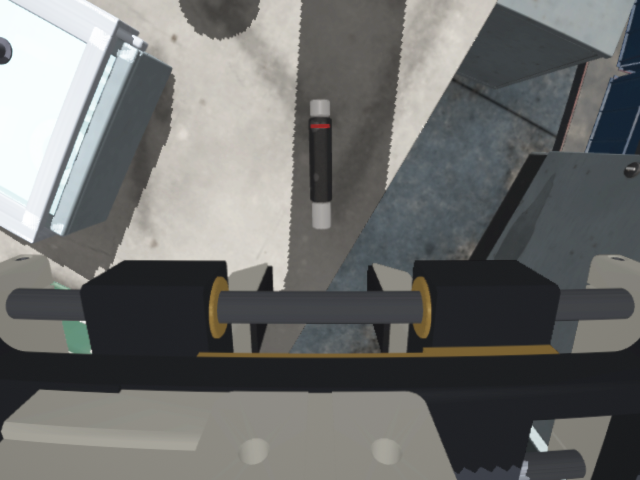

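The gauge axis runs from (320,100), the red end, to (321,229). It is aligned with the tool x axis.

```bash
python3 - <<'E'
from h import *
c=load('w5');a=onz(c,(319.5,100),10);b=onz(c,(321,229),10);m=(a+b)/2
u=(a-b)/np.linalg.norm(a-b);s=robot.state();R=Ro.from_quat(s['eef_rot']).as_matrix()
print(a,b,m,np.linalg.norm(a-b),u,R.T@u)
g=m+14*u; print(g,rows([g[0],g[1],18]))
E
```

```text
[469.38454449 336.76111058  10.        ] [568.2767562  384.01046367  10.        ] [518.83065035 360.38578713  10.        ] 109.60004975368439 [-0.90230079 -0.43110704  0.        ] [ 9.99925413e-01 -1.21725508e-02 -9.99083049e-04]
[506.19843926 354.35028856  10.        ] [ 6.28126846 -0.09540816 14.27067762]
```

```bash
python3 -m crank '0 0 -0.01 3 -0.1 4 0; 0 0 -0.01 6.3 -0.1 8 0; 0 0 -0.01 6.3 -0.1 12 0; 0 0 -0.01 6.3 -0.1 14 0; 0 0 -0.01 6.3 -0.1 14.9 0; 0 0 -0.01 6.3 -0.1 14.9 0; 0 0 -0.01 6.3 -0.1 14.9 0; 0 0 -0.01 6.3 -0.1 14.9 -1; 0 0 -0.01 6.3 -0.1 14.9 -1; 0 0 -0.01 6.3 -0.1 14.9 -1'; python3 -m crank '0 0 0 0 0 0 -1; 0 0 0 0 0 0 -1; 0 0 0 0 0 -1 -1; 0 0 0 0 0 -4 -1; 0 0 0 0 0 -9 -1; 0 0 0 0 0 -14 -1; 0 0 0 0 0 -16 -1; 0 0 0 0 0 -16 -1; 0 0 0 0 0 -16 -1; 0 0 0 0 0 -16 -1'; python3 - <<'E'
from h import *
s=robot.state();print(s['tool_pos'],s['eef_rot'],rows([490,-1,172]))
E
```

```text
time_s: 11.35
tool_pos: [506.3, 354.8, 11.8]
eef_rot: [-0.22, 0.975, 0.0, 0.001]
ft_force: [0.0, 0.0, -0.1]
grip_width: 0.287
time_s: 12.35
tool_pos: [504.7, 353.9, 168.6]
eef_rot: [-0.22, 0.975, -0.001, -0.002]
ft_force: [-0.1, 1.0, -2.7]
grip_width: 0.192
[504.71789135 353.91750904 168.55417084] [-2.20238270e-01  9.75443544e-01 -5.80938856e-04 -2.15856513e-03] [ 16.57983331 -31.4163699   -0.26478831]
```

```bash
python3 - <<'E'
from h import *
print(rows([600,-4,180]))
E
python3 -m crank '0 0 0.1 0.7 -5 -1 -1; 0 0 0.2 1.3 -10 -1 -1; 0 0 0.3 2 -14.5 -1 -1; 0 0 0.4 3 -19 -1 -1; 0 0 0.5 4 -23 -1 -1; 0 0 0.544 5.5 -27.5 -1 -1; 0 0 0.544 6.7 -31.5 -1 -1; 0 0 0.544 6.7 -36.4 -1 -1; 0 0 0.544 6.7 -36.4 -1 -1; 0 0 0.544 6.7 -36.4 -1 -1'; python3 - <<'E'
from h import *
c=snap('wrist','w6');s=robot.state();print(s['tool_pos'],s['eef_rot'])
E
```

```text
[  6.77951437 -36.41370036  -1.10766257]
time_s: 13.35
tool_pos: [601.0, -3.8, 178.6]
eef_rot: [0.051, 0.999, 0.0, -0.002]
ft_force: [-0.3, 0.1, -1.9]
grip_width: 0.194
[600.82648983  -2.62767075 179.0031795 ] [ 5.02918135e-02  9.98732671e-01  4.47098079e-04 -1.89351483e-03]
```

View pics/w6.png

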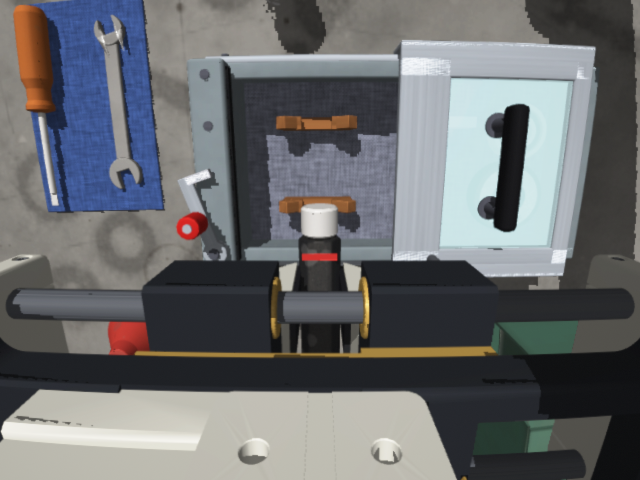

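The saddles are at (317,123) and (318,204). The knob is at (191,226), swung slightly out past the jamb. The gauge is in the jaws with its red end toward the robot, tip at (320,207).

```bash
python3 - <<'E'
from h import *
c=load('w6')
P={}
for n,uv,z in [('s1L',(277,119),46),('s1R',(357,117),46),('s2L',(280,200),46),('s2R',(356,198),46),('s1n',(316.5,122),38),('s2n',(318,203),38),('jin1',(230,65),80),('jin2',(231,245),80),('jout',(190,60),80),('cov1',(399,50),75),('cov2',(394,260),75),('railbot1',(232,60),65),('knob',(193,224),112),('pivot',(213,253),88),('tip',(319.5,207),38+140),('han1',(516,108),106),('han2',(508,225),106)]:
    P[n]=onz(c,uv,z); print(n,P[n].round(1))
# gauge tip: on plane of tool height
R=Ro.from_quat(robot.state()['eef_rot']).as_matrix();print(R[:,0])
print(proj(c,[547.3,-1.7,38]),proj(c,[547,-4,38]))
E
```

```text
s1L [510.8 -29.8  46. ]
s1R [515.7  32.8  46. ]
s2L [574.8 -35.6  46. ]
s2R [579.5  27.   46. ]
s1n [515.8   0.8  38. ]
s2n [581.7  -4.8  38. ]
jin1 [475.3 -53.3  80. ]
jin2 [600.1 -72.3  80. ]
jout [468.8 -79.9  80. ]
cov1 [476.3  61.8  75. ]
cov2 [626.2  50.   75. ]
railbot1 [468.5 -54.6  65. ]
knob [575.3 -85.3 112. ]
pivot [602.7 -84.2  88. ]
tip [561.5  -1.4 178. ]
han1 [523.3 126.4 106. ]
han2 [598.6 122.6 106. ]
[-0.9949343   0.10045446  0.0038272 ]
[317.43230994 161.63738398] [314.62970911 161.55962943]
```

```bash
python3 - <<'E'
from h import *
s=robot.state();print(s['tool_pos'],rows([533.6,1.8,62]))
E
```

```text
[600.82648983  -2.62767075 179.0031795 ] [ 6.68829249 -0.24303642 11.7258334 ]
```

```bash
python3 -m crank '0 0 0 4 -0.2 0 -1; 0 0 0 6.7 -0.2 2 -1; 0 0 0 6.7 -0.2 6 -1; 0 0 0 6.7 -0.2 9 -1; 0 0 0 6.7 -0.2 11 -1; 0 0 0 6.7 -0.2 11.7 -1; 0 0 0 6.7 -0.2 11.7 -1; 0 0 0 6.7 -0.2 11.7 -1; 0 0 0 6.7 -0.2 11.7 -1; 0 0 0 6.7 -0.2 11.7 -1'; python3 - <<'E'
from h import *
c=snap('top','t1');s=robot.state();print(s['tool_pos'],s['ft_force'],Ro.from_quat(s['eef_rot']).as_matrix().round(4),rows([533.6,1.8,43]))
I=c['color'][170:290,230:410]; cv2.imwrite('pics/t1c.png',cv2.resize(I[:,:,::-1],None,fx=4.4,fy=4.4,interpolation=cv2.INTER_CUBIC))
E
```

```text
time_s: 14.4
tool_pos: [535.5, 1.8, 64.9]
eef_rot: [0.05, 0.999, -0.0, 0.001]
ft_force: [-0.4, -1.3, -1.5]
grip_width: 0.186
[535.40568841   1.79488781  64.7624186 ] [-0.48522901 -0.2031278  -2.09439411] [[-9.95e-01  9.96e-02  1.60e-03]
 [ 9.96e-02  9.95e-01 -1.00e-04]
 [-1.60e-03  0.00e+00 -1.00e+00]] [ 0.1832674  -0.01753831  2.17594565]
```

```bash
python3 -m crank '0 0 0 0.2 0 0.3 -1; 0 0 0 0.2 0 0.5 -1; 0 0 0 0.2 0 0.7 -1; 0 0 0 0.2 0 0.9 -1; 0 0 0 0.2 0 1.1 -1; 0 0 0 0.2 0 1.3 -1; 0 0 0 0.2 0 1.4 -1; 0 0 0 0.2 0 1.5 -1; 0 0 0 0.2 0 1.5 -1; 0 0 0 0.2 0 1.5 -1'
```

```text
time_s: 15.45
tool_pos: [533.0, 2.0, 49.0]
eef_rot: [0.05, 0.999, 0.0, 0.0]
ft_force: [-0.4, -0.3, -2.4]
grip_width: 0.192
```

```bash
python3 -m crank '0 0 0 0 0 0.1 -1; 0 0 0 0 0 0.2 -1; 0 0 0 0 0 0.3 -1; 0 0 0 0 0 0.4 -1; 0 0 0 0 0 0.5 -1; 0 0 0 0 0 0.6 -1; 0 0 0 0 0 0.7 -1; 0 0 0 0 0 0.7 -1; 0 0 0 0 0 0.7 -1; 0 0 0 0 0 0.7 -1'
```

```text
time_s: 16.45
tool_pos: [533.0, 2.0, 42.0]
eef_rot: [0.05, 0.999, 0.0, 0.0]
ft_force: [-0.3, -0.1, -1.7]
grip_width: 0.191
```

Seated, or nearly so. Now release, rise, and look from behind the bay.

```bash
python3 -m crank '0 0 0 0 0 0 -0.7; 0 0 0 0 0 0 -0.5; 0 0 0 0 0 0 -0.4; 0 0 0 0 0 0 -0.4; 0 0 0 0 0 -1 -0.4; 0 0 0 0 0 -3 -0.4; 0 0 0 0 0 -7 -0.4; 0 0 0 -3 0 -11 -0.4; 0 0 0 -6.5 0 -13.5 -0.4; 0 0 0 -6.5 0 -13.5 -0.4'; python3 -m crank '0 0 0 0 0 0 -0.4; 0 0 0 0 0 0 -0.4; 0 0 0 0 0 0 -0.4; 0 0 0 0 0 0 -0.4; 0 0 0 0 0 0 -0.4; 0 0 0 0 0 0 -0.4; 0 0 0 0 0 0 -0.4; 0 0 0 0 0 0 -0.4; 0 0 0 0 0 0 -0.4; 0 0 0 0 0 0 -0.4'; python3 - <<'E'
from h import *
c=snap('wrist','w7');s=robot.state();print(s['tool_pos'])
E
```

```text
time_s: 17.45
tool_pos: [603.0, -5.3, 182.5]
eef_rot: [0.05, 0.999, -0.001, 0.006]
ft_force: [0.8, -0.8, 0.5]
grip_width: 0.299
time_s: 18.45
tool_pos: [597.6, -4.4, 176.9]
eef_rot: [0.05, 0.999, 0.0, -0.0]
ft_force: [-0.1, 0.3, 0.7]
grip_width: 0.296
[597.62472448  -4.44649035 176.94361088]
```

View pics/w7.png

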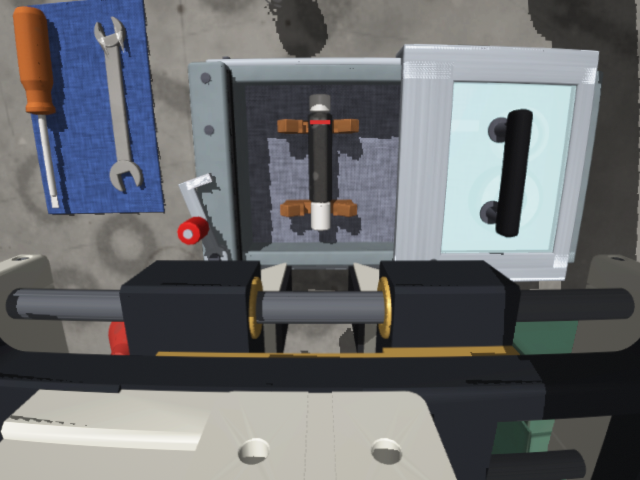

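The gauge lies along both saddles, (320,96)–(320,230); the saddles are at v=126 and v=208. A quick check of centring follows, plus the geometry for the cover and hook.

```bash
python3 - <<'E'
from h import *
c=load('w7');z=onz
a,b=z(c,(320,96),40),z(c,(320,230),40)
s=[z(c,p,46) for p in [(277,125),(358,124),(280,208),(357,207)]]
print((a+b)/2,np.linalg.norm(a-b),np.mean(s,0),'ends',a,b)
h=[z(c,(519,111),106),z(c,(507,236),106)];print('bar',h,np.mean(h,0))
print('cov',z(c,(402,50),75),z(c,(396,275),75),'knob',z(c,(190,233),112),'pivot',z(c,(214,256),88),'tooth',z(c,(190,183),88))
m=np.mean(h,0);print(rows([m[0],m[1]+1.5,150]),robot.state()['tool_pos'])
E
```

```text
[547.70483623  -0.77075941  40.        ] 108.39557182490249 [548.23965203  -2.44573913  46.        ] ends [493.77378979   4.59973662  40.        ] [601.63588267  -6.14125545  40.        ]
bar [array([521.87001087, 126.3401405 , 106.        ]), array([602.18447494, 120.45402268, 106.        ])] [562.0272429  123.39708159 106.        ]
cov [473.85154568  62.29629098  75.        ] [634.91739489  50.05303013  75.        ] knob [577.71167262 -88.48154842 112.        ] pivot [601.70289813 -84.00859436  88.        ] tooth [547.46916173 -91.63448384  88.        ]
[ 4.8306606  12.51516331  2.69525328] [597.62472448  -4.44649035 176.94361088]
```

Gauge centred to about 1 mm, with its full length seen level. Now I go behind the bar to push the cover shut.

```bash
python3 -m crank '0 0 0 2 4 0 -1; 0 0 0 4 9 0 -1; 0 0 0 4.9 13.5 0 -1; 0 0 0 4.9 17 0.5 -1; 0 0 0 4.9 17 3 -1; 0 0 0 4.9 17 6 -1; 0 0 0 4.9 17 7.6 -1; 0 0 0 4.9 17 7.6 -1; 0 0 0 4.9 17 7.6 -1; 0 0 0 4.9 17 7.6 -1'; python3 -m crank '0 0 0 0 -1.2 0 -1; 0 0 0 0 -2 0 -1; 0 0 0 0 -3 0 -1; 0 0 0 0 -4.2 0 -1; 0 0 0 0 -5.5 0 -1; 0 0 0 0 -7 0 -1; 0 0 0 0 -8.5 0 -1; 0 0 0 0 -9.8 0 -1; 0 0 0 0 -10.6 0 -1; 0 0 0 0 -11 0 -1'; python3 - <<'E'
from h import *
s=robot.state();print(s['tool_pos'],s['ft_force'],rows([551.5,36.5,101]))
E
```

```text
time_s: 19.5
tool_pos: [566.7, 169.6, 102.3]
eef_rot: [0.05, 0.999, 0.0, 0.001]
ft_force: [0.8, -0.4, 0.6]
grip_width: 0.002
time_s: 20.5
tool_pos: [555.5, 58.2, 101.5]
eef_rot: [0.051, 0.999, -0.0, 0.001]
ft_force: [2.2, 3.0, 4.8]
grip_width: 0.006
[555.45972903  58.22336098 101.52763126] [2.21132968 2.9688533  4.83662967] [ 0.17490557 -2.20119406  0.0526818 ]
```

```bash
python3 -m crank '0 0 0 0 -0.3 0 -1; 0 0 0 0 -0.6 0 -1; 0 0 0 0 -0.9 0 -1; 0 0 0 0 -1.1 0 -1; 0 0 0 0 -1.3 0 -1; 0 0 0 0 -1.5 0 -1; 0 0 0 0 -1.6 0 -1; 0 0 0 0 -1.7 0 -1; 0 0 0 0 -1.8 0 -1; 0 0 0 0 -1.9 0 -1'; python3 -m crank '0 0 0 0 -0.1 0 -1; 0 0 0 0 -0.1 0 -1; 0 0 0 0 -0.2 0 -1; 0 0 0 0 -0.2 0 -1; 0 0 0 0 -0.3 0 -1; 0 0 0 0 -0.3 0 -1; 0 0 0 0 -0.4 0 -1; 0 0 0 0 -0.4 0 -1; 0 0 0 0 -0.5 0 -1; 0 0 0 0 -0.5 0 -1'
```

```text
time_s: 21.5
tool_pos: [553.7, 40.1, 101.5]
eef_rot: [0.05, 0.999, -0.0, 0.001]
ft_force: [2.7, 2.1, 6.6]
grip_width: 0.003
time_s: 22.5
tool_pos: [553.2, 35.0, 101.5]
eef_rot: [0.05, 0.999, -0.0, 0.001]
ft_force: [2.8, 1.3, 4.4]
grip_width: 0.002
```

```bash
python3 -m crank '0 0 0 0 -0.1 0 -1; 0 0 0 0 -0.1 0 -1; 0 0 0 0 -0.2 0 -1; 0 0 0 0 -0.2 0 -1; 0 0 0 0 -0.3 0 -1; 0 0 0 0 -0.3 0 -1; 0 0 0 0 -0.4 0 -1; 0 0 0 0 -0.4 0 -1; 0 0 0 0 -0.4 0 -1; 0 0 0 0 -0.4 0 -1'
```

```text
time_s: 23.5
tool_pos: [552.9, 32.3, 101.6]
eef_rot: [0.05, 0.999, 0.001, 0.001]
ft_force: [3.3, 6.6, 5.3]
grip_width: 0.005
```

```bash
python3 -m crank '0 0 0 0 -0.05 0 -1; 0 0 0 0 -0.05 0 -1; 0 0 0 0 -0.1 0 -1; 0 0 0 0 -0.1 0 -1; 0 0 0 0 -0.15 0 -1; 0 0 0 0 -0.15 0 -1; 0 0 0 0 -0.2 0 -1; 0 0 0 0 -0.2 0 -1; 0 0 0 0 -0.2 0 -1; 0 0 0 0 -0.2 0 -1'
```

```text
time_s: 24.5
tool_pos: [552.9, 32.0, 101.6]
eef_rot: [0.05, 0.999, 0.002, 0.002]
ft_force: [5.1, 14.6, 5.4]
grip_width: 0.008
```

The force rose to 15 N with no further motion, so the cover is shut against the jamb. Back off, rise and look.

```bash
python3 -m crank '0 0 0 0 0.8 0 -1; 0 0 0 0 2.5 0 -0.3; 0 0 0 0 2.5 -3 -0.3; 0 0 0 0 2.5 -7 -0.3; 0 0 0 -2 0 -8 -0.3; 0 0 0 -5 -2.7 -8 -0.3; 0 0 0 -5 -4 -8 -0.3; 0 0 0 -5 -4 -8 -0.3; 0 0 0 -5 -4 -8 -0.3; 0 0 0 -5 -4 -8 -0.3'; python3 - <<'E'
from h import *
c=snap('wrist','w8');s=robot.state();print(s['tool_pos'])
hsv=cv2.cvtColor(c['color'],cv2.COLOR_RGB2HSV)
m=cv2.inRange(hsv,(0,150,90),(8,255,255))|cv2.inRange(hsv,(172,150,90),(180,255,255));m[258:]=0
n,l,st,ce=cv2.connectedComponentsWithStats(m)
for i in range(1,n):
    if st[i][4]>50: print(st[i],ce[i],onz(c,ce[i],107))
E
```

```text
time_s: 25.5
tool_pos: [596.7, -13.7, 180.5]
eef_rot: [0.05, 0.999, 0.0, -0.001]
ft_force: [-0.6, 0.6, -0.5]
grip_width: 0.349
[596.89901452 -13.5960719  180.72090569]
[194 216  26  27 405] [206.11851852 228.73580247] [576.77426922 -89.80327342 107.        ]
```

View pics/w8.png

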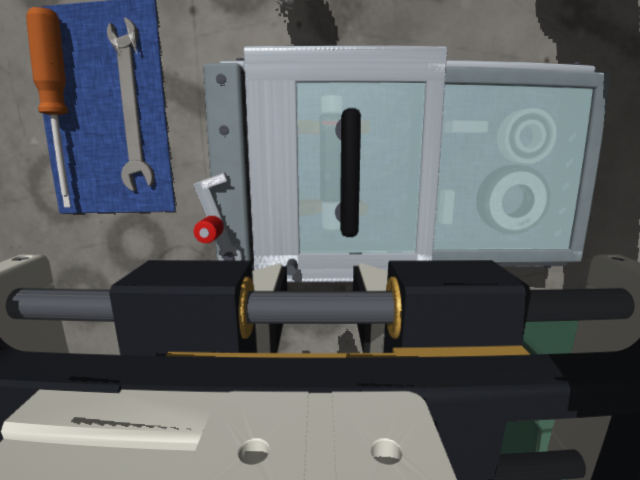

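The cover's leading stile meets the jamb at u≈247. The knob is at (206,229), with the hook arm slightly out past the jamb. Next I straddle the knob and pinch it.

```bash
python3 -m crank '0 0 0 1 -4 0 -0.3; 0 0 0 1.3 -7.6 1 -0.3; 0 0 0 1.3 -7.6 3 -0.3; 0 0 0 1.3 -7.6 4 -0.3; 0 0 0 1.3 -7.6 5.2 -0.3; 0 0 0 1.3 -7.6 6.2 -0.3; 0 0 0 1.3 -7.6 7 -0.3; 0 0 0 1.3 -7.6 7.4 -0.3; 0 0 0 1.3 -7.6 7.4 -0.3; 0 0 0 1.3 -7.6 7.4 -0.3'; python3 -m crank '0 0 0 0 0 0 -0.6; 0 0 0 0 0 0 -0.7; 0 0 0 0 0 0 -0.8; 0 0 0 0 0 0 -1; 0 0 0 0 0 0 -1; 0 0 0 0 0 0 -1; 0 0 0 0 0 0 -1; 0 0 0 0 0 0 -1; 0 0 0 0 0 0 -1; 0 0 0 0 0 0 -1'; python3 - <<'E'
from h import *
s=robot.state();R=Ro.from_quat(s['eef_rot']).as_matrix()
p=np.array([600.8,-81.8]); r=R[:2,:2].T@(s['tool_pos'][:2]-p); print(s['tool_pos'],'rel pivot tool axes',r,np.hypot(*r),np.arctan2(r[1],r[0]),s['ft_force'])
E
```

```text
time_s: 26.55
tool_pos: [577.4, -88.8, 107.2]
eef_rot: [0.05, 0.999, -0.0, 0.0]
ft_force: [0.7, -0.3, 0.6]
grip_width: 0.351
time_s: 27.55
tool_pos: [577.3, -88.9, 107.2]
eef_rot: [0.05, 0.999, -0.0, 0.0]
ft_force: [0.4, 1.7, 5.8]
grip_width: 0.161
[577.33062331 -88.88846414 107.17657731] rel pivot tool axes [22.64597749 -9.39241302] 24.516478515822307 -0.3931566413246716 [0.43807105 1.68717422 5.75814794]
```

```bash
python3 -m crank '0 0 0 0.1 0.35 0 -1; 0 0 0 0.16 0.7 0 -1; 0 0 0 0.15 1.3 0 -1; 0 0 0 0 1.95 0 -1; 0 0 0 -0.15 2.2 0 -1; 0 0 0 -0.35 2.5 0 -1; 0 0 0 -0.8 3 0 -1; 0 0 0 -1.25 3.25 0 -1; 0 0 0 -1.25 3.25 0 -1; 0 0 0 -1.25 3.25 0 -1'; python3 - <<'E'
from h import *
c=snap('wrist','w9');s=robot.state();R=Ro.from_quat(s['eef_rot']).as_matrix()
p=np.array([600.8,-81.8]); r=R[:2,:2].T@(s['tool_pos'][:2]-p); print(r,np.hypot(*r),np.arctan2(r[1],r[0]),s['ft_force'],s['grip_width'])
E
```

```text
time_s: 28.55
tool_pos: [592.9, -57.2, 107.2]
eef_rot: [0.05, 0.999, 0.0, 0.0]
ft_force: [-0.1, 1.7, 5.9]
grip_width: 0.166
[10.36944253 23.73114125] 25.897729699043513 1.1588433590944296 [-0.95572305  2.19961107  5.70077631] 0.1645319649585327
```

```bash
python3 -m crank '0 0 0 -0.25 0.1 0 -1; 0 0 0 -0.5 0.2 0 -1; 0 0 0 -0.7 0.24 0 -1; 0 0 0 -0.88 0.27 0 -1; 0 0 0 -1.05 0.28 0 -1; 0 0 0 -1.2 0.28 0 -1; 0 0 0 -1.3 0.28 0 -1; 0 0 0 -1.3 0.28 0 -1; 0 0 0 -1.3 0.28 0 -1; 0 0 0 -1.3 0.28 0 -1'; python3 - <<'E'
from h import *
s=robot.state();R=Ro.from_quat(s['eef_rot']).as_matrix()
p=np.array([600.8,-81.8]); r=R[:2,:2].T@(s['tool_pos'][:2]-p); print(r,np.hypot(*r),np.arctan2(r[1],r[0]),s['ft_force'],s['grip_width'])
E
```

```text
time_s: 29.6
tool_pos: [605.0, -55.5, 107.1]
eef_rot: [0.05, 0.999, 0.0, -0.001]
ft_force: [-3.8, 2.6, 7.7]
grip_width: 0.161
[-1.56666328 26.59739457] 26.643495109463394 1.629631231306767 [-3.83454851  2.5817237   7.67621142] 0.1607268658309102
```

```bash
python3 -m crank '0 0 0 -0.1 0 0 -1; 0 0 0 -0.15 0 0 -1; 0 0 0 -0.2 0 0 -1; 0 0 0 -0.25 0 0 -1; 0 0 0 -0.3 0 0 -1; 0 0 0 -0.3 0 0 -1; 0 0 0 -0.3 0 0 -1; 0 0 0 -0.3 0 0 -1; 0 0 0 -0.3 0 0 -1; 0 0 0 -0.3 0 0 -1'
```

```text
time_s: 30.6
tool_pos: [605.4, -55.5, 107.0]
eef_rot: [0.05, 0.999, 0.001, -0.004]
ft_force: [-12.6, 3.5, 14.8]
grip_width: 0.165
```

The force rose to 13 N at the hook's stop. Relax, release, rise and check.

```bash
python3 -m crank '0 0 0 0.3 0 0 -1; 0 0 0 0.3 0 0 -0.6; 0 0 0 0.3 0 0 -0.4; 0 0 0 0.3 0 0 -0.4; 0 0 0 0.3 0 -1 -0.4; 0 0 0 0.3 0 -3 -0.4; 0 0 0 0.3 0 -7 -0.4; 0 0 0 -1 0 -11 -0.4; 0 0 0 -5 2 -12 -0.4; 0 0 0 -6 3 -12 -0.4'; python3 -m crank '0 0 0 0 0 0 -0.4; 0 0 0 0 0 0 -0.4; 0 0 0 0 0 0 -0.4; 0 0 0 0 0 0 -0.4; 0 0 0 0 0 0 -0.4; 0 0 0 0 0 0 -0.4; 0 0 0 0 0 0 -0.4; 0 0 0 0 0 0 -0.4; 0 0 0 0 0 0 -0.4; 0 0 0 0 0 0 -0.4'; python3 - <<'E'
from h import *
c=snap('wrist','w10');snap('top','t2')
for n,v in [('knob exp',[603.4,-55.9,107]),('pivot',[600.8,-81.8,88])]: print(n,proj(c,v))
I=c['color'];cv2.imwrite('pics/w10c.png',cv2.resize(I[60:280,80:400,::-1],None,fx=2.5,fy=2.5,interpolation=cv2.INTER_CUBIC))
E
```

```text
time_s: 31.6
tool_pos: [675.1, -32.4, 230.6]
eef_rot: [0.05, 0.999, -0.0, 0.004]
ft_force: [-1.4, 0.3, -1.0]
grip_width: 0.303
time_s: 32.6
tool_pos: [671.7, -32.7, 226.9]
eef_rot: [0.05, 0.999, 0.0, -0.0]
ft_force: [0.6, -0.1, 0.7]
grip_width: 0.301
knob exp [282.4580569 146.2467484]
pivot [253.05024623 146.31295903]
```

View pics/w10c.png

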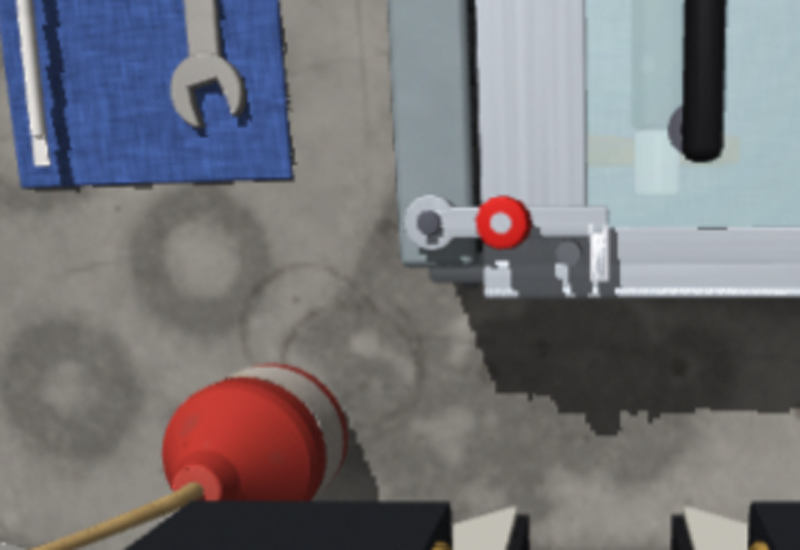

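The crop shows the hook arm lying along the case's +y from the pivot (428,222), with the knob at (502,222). The tooth at (600,255) is behind the stud at (567,252), and the cover is against the jamb's rubber strip.

```bash
python3 -c "
from plant import robot
print(robot.hand_in(), robot.state()['time_s'])"
```

```text
the job is handed in; nothing more can be done
the job is handed in; nothing more can be done
```

The gauge is put away and the job was handed in at about 33 s of the 72 s; no verdict came back.

- **Spanner:** it lies flat on the mat's +y half, parallel to the screwdriver.
- **Cover, opening:** I pushed it back first, to make room for the fingers.
- **Plug gauge:** it is in both saddles with the red-band end towards the robot. The wrist view put it about 1 mm off centre along its length. It read 108 mm long in that view, so it looks level.
- **Cover, closing:** I pushed it until it stopped moving, with the force rising to about 15 N. The pictures show it against the jamb's rubber strip.
- **Hook:** I pinched the red knob and swung it round to its stop, where the force reached about 13 N. The last close view shows the arm along the cover's track and the tooth behind the stud.

I did not touch the oil can, cup, jar or screwdriver. The parts of them in the wrist pictures looked undisturbed. I took a last top picture but did not look at it, so they have no final overall check.

One reading disagreed. The wrist camera's sideways calibration looked about 1.6 mm off compared with the gripper's own outline, so I corrected for it when placing the gauge and finding the knob. No check failed.

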